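Lock the quick-change nest into the welding fixture

ROBOT

A 6-joint arm with a two-finger parallel gripper is mounted at the origin on the work surface. World frame = base frame: x ahead of the robot, y to its left, z up, the work surface at z = 0. Lengths are in m, angles in degrees, forces in N, time in s.
With the tool pointing down it reaches from about 0.35 to 0.875 m from the base axis. Payload 4.2 kg.
Tool frame: the origin (TCP) lies midway between the tips of the shut fingers; the grasp point (between the pads) lies 19 mm behind it; y points along the fingers, x is the direction in which the jaws open and shut, and the axes are right-handed (so a half turn about y gives the same grasp; the last joint's range is limited). The gripper opens to 87 mm and grips with 3 to 60 N. Pads are 19 mm wide; open, the fingers measure 117 mm over their backs; the gripper's body (75 mm by 190 mm) begins 51 mm behind the grasp point.
Start: joints at [-55.829, 22.042, 0.453, 0, -68.411, -14.817], TCP at [0.207, -0.59, 0.184] pointing down, gripper open.
Joint ranges: [-179.83, 179.83], [-69.29, 118.12], [-61.27, 80.66], [-181.25, 117.63], [-171.15, -9.14], [-177.46, 177.46]. Speed limits (degrees/s): [159.86, 159.86, 180, 180, 180, 180].

INTERFACE

Orientations are given as a 3x3 rotation matrix whose columns are the frame's x, y, z axes.
In Python, from station import * gives the robot as it stands.
- The arm moves only by the tool jog_arm, never from a script. Its argument "series" is a list of rows, each a list of 3 entries, a list of its own where there are three numbers: the shift along the tool's x, y, z in m, then the turn, a rotation vector about the tool's x, y, z in degrees, then the finger opening in m, from 0 to 0.087. A call has 1 to 10 rows; each row shifts and turns the commanded pose from where the row before left it, along the tool's axes as they then stand; what a row does not reach is not made up. A row lasts 1/8 s, in which the tool goes at most 62.5 mm and 10.7 degrees, less where a joint would pass 70% of its speed; a pose out of reach is approached as far as the arm can. A call is refused whole if a number of a shift passes 0.0625 or a number of a turn 10.7, either way. A call with a gripper value outside its range is refused whole. The fingers move at their own pace and stop on an object; the grip force is fixed at half the most. Time passes only in rows, so rows that do not move let the fingers close. It gives the time, the measured TCP pose, the force and the opening at its end, in the units of the state.
- sense(): the state, without advancing time (a new reading comes with each control period).
- capture(name): name is "scene" or "top" or "wrist"; returns the picture (420x560x3 uint8, red, green, blue); there is no depth.
- camera_info(name): a dict with "fx", "fy", "cx", "cy" (pixels), "rvec" (rotation vector, rad) and "tvec" (3), from world to camera coordinates, as OpenCV has them. Camera axes: x right, y down, z forward; pixel columns grow to the right and rows downward; lengths in m; the calibration is good to about 2 mm. A picture is of the moment at which its call begins: read the wrist's pose just before it. camera_info takes no time and is no camera call; for the wrist camera it gives the pose at the moment of the call.
- finish_job(): hands the job in, once; it reports no verdict.
The state is a dict: "time_s": time; "joints": joint angles; "joint_velocities": joint speeds; "effort": joint torques, N m; "tcp_pos": TCP position; "ee_rot": TCP orientation; "wrist_force": force on the tool from outside, world axes, zero at the start; "moment": the same for the moment, N m; "gripper_width": opening from 0.0 (shut) to 1.0 (fully open).
Only numpy, scipy, OpenCV 4.12 (cv2) and the standard library are available. Lean on these libraries where they do the work, as an engineer would, in place of code of your own. Each camera call takes 0.05 s, during which the arm holds its last target. There are 200 camera calls.

TASK

Take the yellow nest insert out of the blue tray and lock it into the bayonet socket of the welding fixture: lower its two lugs through the slots, gently press it in against the spring, turn it clockwise (seen from above) until you feel the stop, then let go so that the spring lifts it into its notch. The insert is brittle, so feel your way and never force it, and leave the other things on the bench where they are.

Things in the scene. Friction and masses are not known exactly. Their poses are not given: they have to be found in the camera images.
- insert: Yellow plastic nest insert, 0.1 to 0.16 kg, standing upright in the blue tray. Origin: centre of its underside; z up. Round body of radius 19 mm, 28 mm tall, lower edge bevelled, lugs at +x and -x, grip rib on top. A half turn about z changes nothing. Brittle: pushing it against the socket with more than 35 N (downwards or against the stop) cracks it.
- insert_rib (a point): On the insert's axis, 48 mm above its underside: middle of the grip rib. The rib is 36 mm long (along x, in line with the lugs), 16 mm thick (along y, pinch it across this), and reaches from 28 to 62 mm above the underside.
- insert_lugs (a point): On the insert's axis, 10 mm above its underside, level with the top of its two lugs. These stand out at +x and -x to radius 27 mm, 8 mm wide (y), from 4 to 10 mm above the underside.
- socket: Fixed welding fixture: dark steel plate 170 x 170 x 12 mm, in its middle an upright round aluminium bayonet socket of radius 42 mm, 42 mm high from the plate's underside; place and yaw vary. Four bolt heads near the plate's corners reach 18 mm. Origin: centre of the plate's underside; z up. The slots lie at its +x and -x.
- socket_mouth (a point): Centre of the bore in the socket's top face, 42 mm above the fixture's origin. Bore radius 21 mm, with two slots at the fixture's +x and -x (red marks outside them), 13 mm wide, out to radius 29 mm.
- socket_spring (a point): Centre of the sprung ejector disc's top at rest (the point is fixed), 35 mm above the fixture's origin: the insert's underside meets it there. Preload 2 N, 0.45 N per mm; it stops hard at 20.5 mm (8.5 N of spring). The lugs are below the ledge when the insert's underside is below 24 mm. Let go at the slots, the insert springs back up to about 35 mm.
- socket_notch (a point): 28 mm above the fixture's origin: height of the insert's underside when locked. Below the ledge it turns only clockwise from above; a hard hidden stop, set anew each time, is met 0.85 to 1.33 rad from the slots: feel for it (35 N is reached 0.03 rad past touching). The notch is just before it (play 0.2 rad): let go there and the spring lifts the insert 4 mm; let go earlier, it stays down.
- tray: Blue plastic tray, fixed, 150 x 150 mm, 18 mm high, walls and floor 4 mm thick; the insert stands on its floor. Origin: centre of its underside.
- horn: Bystander: loose aluminium welding horn standing upright, 48 mm across, 120 mm tall; origin at the centre of its foot. Leave it alone.
- cap: Bystander: small loose orange plastic cap, 26 mm across, 34 mm tall; origin at the centre of its foot. Leave it alone.
- driver: Bystander: loose screwdriver lying roughly along x between the tray and the fixture, about 30 mm high at most. Leave it alone.
Mind the look-alikes: they are no part of the job. There is more than one size of the insert; the job needs the middle-sized.

How it is judged:
By the outcome, as a careful person would: the job done as asked, in the order asked, and still so for the second after the job is handed in, with the robot touching nothing.
It also fails if it takes over 72 s, if anything falls off the work surface, if the arm or the gripper's body presses on something with over 40 N, if the wrist force passes 120 N, or if a joint passes its speed limit or range.

## Working session

There is one attempt and no reset: what is moved stays moved. The work goes in short steps, Python scripts to look and compute and a tool call to move; the robot and the scene stay as the last step left them, time stands still between calls to the robot, and variables do not carry over. Pictures are saved under pics/ and viewed, about 8 in all and at most 12, crops included, and the job is handed in when it is done.

Besides the shell and the picture viewer there is one more tool, called after "Request:" in YAML: its name, and indented under it one key for each argument. jog_arm: Moves the arm, as the interface text tells. Its arguments: {"type":"object","properties":{"series":{"type":"array","items":{"type":"array"}}},"required":["series"]}

```bash
mkdir -p pics; cat > h.py <<'E'
from station import *
import numpy as np, cv2
def save(n,im): cv2.imwrite('pics/'+n+'.png',cv2.cvtColor(im,cv2.COLOR_RGB2BGR))
def ray(ci,u,v,z):
    R=cv2.Rodrigues(np.array(ci['rvec'],float))[0];t=np.array(ci['tvec'],float).ravel()
    d=R.T@np.array([(u-ci['cx'])/ci['fx'],(v-ci['cy'])/ci['fy'],1]);c=-R.T@t
    return c+d*(z-c[2])/d[2]
def proj(ci,p):
    R=cv2.Rodrigues(np.array(ci['rvec'],float))[0];t=np.array(ci['tvec'],float).ravel()
    q=R@np.array(p)+t
    return np.array([ci['fx']*q[0]/q[2]+ci['cx'],ci['fy']*q[1]/q[2]+ci['cy']])
E
python3 - <<'E'
from h import *
a=capture('scene');b=capture('top')
save('top',b);save('scene',a)
print(camera_info('top'),camera_info('scene'));print(sense())
E
```

```text
{'fx': 394.8455309013715, 'fy': 394.8455309013715, 'cx': 275.35876171468175, 'cy': 211.16843149723402, 'rvec': array([ 2.17722522, -2.19630375,  0.05533599]), 'tvec': array([0.02897867, 0.56225964, 0.9554767 ])} {'fx': 541.594285686839, 'fy': 541.594285686839, 'cx': 280.80859659727474, 'cy': 206.42059585573426, 'rvec': array([ 0.9331341 ,  2.33281583, -1.18360878]), 'tvec': array([ 0.38061014, -0.19682296,  1.39398872])}
{'time_s': 0.1, 'joints': array([-5.58270320e+01,  2.20846881e+01,  3.89256127e-01, -2.43063583e-02,
       -6.84117088e+01, -1.48159047e+01]), 'joint_velocities': array([-0.01204727, -0.06976365,  0.1886619 ,  0.12239403, -0.03427679,
        0.06216884]), 'effort': array([-1.26295712e-03, -3.91689062e+01,  1.87936521e+01,  4.23183829e+00,
        1.35076343e-02, -6.87523493e-05]), 'tcp_pos': array([ 0.20696312, -0.58910112,  0.18330051]), 'ee_rot': array([[-3.31305892e-01, -7.23963603e-04, -9.43523122e-01],
       [ 9.43521469e-01,  1.76864446e-03, -3.31306669e-01],
       [ 1.90861091e-03, -9.99998174e-01,  9.71128721e-05]]), 'wrist_force': array([ 0.20647962,  0.77653959, -0.45748985]), 'moment': array([0.0871773 , 0.00478153, 0.06063764]), 'gripper_width': 1.0025010939901933}
```

View pics/top.png

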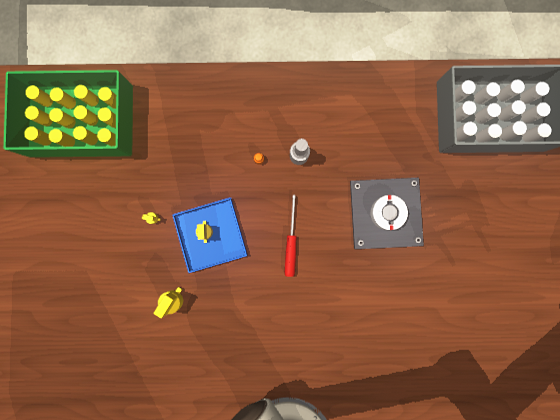

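View pics/scene.png

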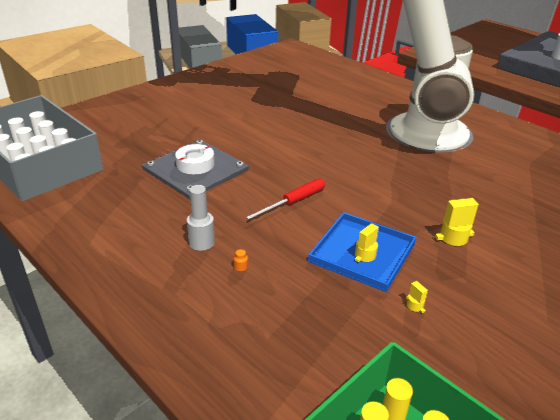

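The yellow candidates in the top view are:
- (204,232), inside the blue tray and mid-sized
- (170,303), large, on the bench
- (151,218), small, on the bench
- the cylinders in the green bin

The one meant is at (204,232): it is the only one in the tray, and it is the middle size. The socket is at (390,212), with red marks above and below it.

```bash
python3 - <<'E'
from h import *
b=cv2.cvtColor(cv2.imread('pics/top.png'),cv2.COLOR_BGR2RGB);ci=camera_info('top')
hsv=cv2.cvtColor(b,cv2.COLOR_RGB2HSV)
y=cv2.inRange(hsv,(20,120,120),(35,255,255));y[:, :180]=0;y[:200]=0;y[270:]=0
n,l,s,c=cv2.connectedComponentsWithStats(y)
for i in range(1,n):
    if s[i,4]>10: print('y',s[i],c[i],ray(ci,*c[i],.05), cv2.minAreaRect(np.argwhere(l==i)[:,::-1].astype(np.float32)))
r=cv2.inRange(hsv,(0,130,90),(8,255,255))|cv2.inRange(hsv,(172,130,90),(180,255,255));r[:, :360]=0;r[:,425:]=0;r[:180]=0;r[250:]=0
n,l,s,c=cv2.connectedComponentsWithStats(r)
for i in range(1,n): print('r',s[i],c[i],ray(ci,*c[i],.042))
print('horn',ray(ci,301,147,.12),'base',ray(ci,299,157,0.03),'driver',ray(ci,293,195,.02),ray(ci,290,275,.02))
for u,v in((351,180),(418,178),(424,246),(355,249)): print('pl',ray(ci,u,v,.012))
s1=sense();cw=camera_info('wrist');R=cv2.Rodrigues(cw['rvec'])[0];C=-R.T@np.ravel(cw['tvec'])
E_=s1['ee_rot'];print('cam in tool',E_.T@(C-s1['tcp_pos']),E_.T@R.T)
crop=lambda u,v,k:cv2.resize(b[v-k:v+k,u-k:u+k],(390,390),interpolation=cv2.INTER_CUBIC)
save('crop',np.hstack([crop(200,245,65),crop(389,213,45)]))
E
```

```text
y [196 221  16  22 197] [203.2284264  231.25888325] [0.51424916 0.19552747 0.05      ] ((203.3461151123047, 230.73072814941406), (16.91835594177246, 18.02775764465332), 33.6900634765625)
r [388 195   3   4  12] [389.  196.5] [ 0.59377204 -0.24893767  0.042     ]
r [390 226   3   4  12] [391.  227.5] [ 0.51946329 -0.25180118  0.042     ]
r [380 248   2   1   2] [380.5 248. ] [ 0.47093489 -0.22562118  0.042     ]
r [384 248   1   1   1] [384. 248.] [ 0.47086727 -0.23392944  0.042     ]
horn [ 0.69859978 -0.03499197  0.12      ] base [ 0.69402378 -0.03503962  0.03      ] driver [ 0.60175354 -0.01968432  0.02      ] [ 0.4065742 -0.0102272  0.02     ]
pl [ 0.63859689 -0.16430488  0.012     ]
pl [ 0.641972   -0.33020935  0.012     ]
pl [ 0.4738902  -0.33986153  0.012     ]
pl [ 0.46793069 -0.17072956  0.012     ]
cam in tool [ 0.00054555 -0.20010235  0.06914061] [[ 9.99999457e-01 -7.65144845e-04 -7.07434127e-04]
 [ 4.88893007e-04 -2.55044483e-01  9.66929197e-01]
 [-9.20268062e-04 -9.66929018e-01 -2.55043971e-01]]
```

View pics/crop.png

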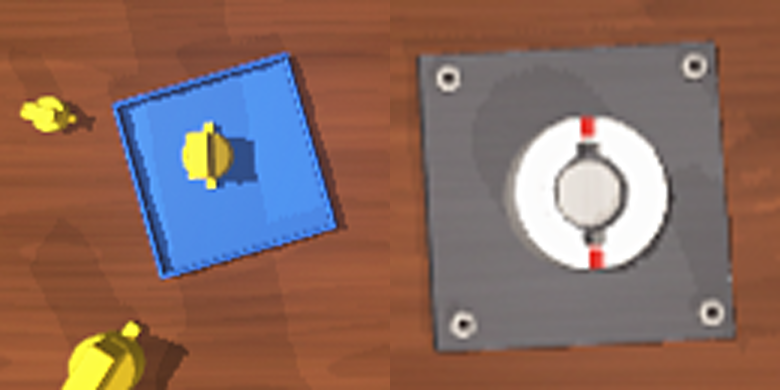

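Tray insert confirmed as the middle one, with its lugs roughly along world x. The socket centre is about (0.557,-0.250) with a yaw of about 2°. Next I move above the insert.

Request:
jog_arm:
  series:
    - [[0.032,-0.004,-0.0275],[0,0,0],0.087]
    - [[0.032,-0.004,-0.0275],[0,0,0],0.087]
    - [[0.032,-0.004,-0.0275],[0,0,0],0.087]
    - [[0.032,-0.004,-0.0275],[0,0,0],0.087]
    - [[0.032,-0.004,-0.0275],[0,0,0],0.087]
    - [[0.032,-0.004,-0.0275],[0,0,0],0.087]
    - [[0.032,-0.004,-0.0275],[0,0,0],0.087]
    - [[0.032,-0.004,-0.0275],[0,0,0],0.087]
    - [[0.032,-0.004,-0.0275],[0,0,0],0.087]
    - [[0.032,-0.004,-0.0275],[0,0,0],0.087]

```text
time_s: 1.35
tcp_pos: [0.3606, -0.1952, 0.2242]
ee_rot: [[-0.331, -0.0, -0.944], [0.944, 0.0, -0.331], [0.0, -1.0, 0.0]]
wrist_force: [0.5, -0.7, 0.3]
gripper_width: 1.0
```

Request:
jog_arm:
  series:
    - [[0.032,0,-0.0275],[0,0,0],0.087]
    - [[0.032,0,-0.0275],[0,0,0],0.087]
    - [[0.032,0,-0.0275],[0,0,0],0.087]
    - [[0.032,0,-0.0275],[0,0,0],0.087]
    - [[0.032,0,-0.0275],[0,0,0],0.087]
    - [[0.032,0,-0.0275],[0,0,0],0.087]
    - [[0.032,0,-0.0275],[0,0,0],0.087]
    - [[0.032,0,-0.0275],[0,0,0],0.087]
    - [[0,0,0],[0,9.5,0],0.087]
    - [[0,0,0],[0,9.5,0],0.087]

```text
time_s: 2.6
tcp_pos: [0.483, 0.1184, 0.2234]
ee_rot: [[-0.002, -0.002, -1.0], [1.0, -0.001, -0.002], [-0.001, -1.0, 0.002]]
wrist_force: [-0.1, -0.5, 0.0]
gripper_width: 1.001
```

Request:
jog_arm:
  series:
    - [[0.039,0,-0.0155],[0,0,0],0.087]
    - [[0.039,0,-0.0155],[0,0,0],0.087]
    - [[0,0,0],[0,0,0],0.087]

```text
time_s: 2.98
tcp_pos: [0.5141, 0.1979, 0.223]
ee_rot: [[-0.008, -0.001, -1.0], [1.0, -0.001, -0.008], [-0.001, -1.0, 0.001]]
wrist_force: [-0.6, -1.0, -0.8]
gripper_width: 1.004
```

```bash
python3 - <<'E'
from h import *
s=sense();ci=camera_info('wrist');a=capture('wrist');print(s['tcp_pos'])
hsv=cv2.cvtColor(a,cv2.COLOR_RGB2HSV);y=cv2.inRange(hsv,(20,110,60),(35,255,255))
n,l,st,c=cv2.connectedComponentsWithStats(y)
for i in range(1,n):
    if st[i,4]>80: print(st[i],c[i],ray(ci,*c[i],.05),cv2.minAreaRect(np.argwhere(l==i)[:,::-1].astype(np.float32)))
save('w1',a)
import pickle;pickle.dump((ci,s),open('w1.pkl','wb'))
E
```

```text
[0.51410282 0.19787357 0.22298921]
[ 331    0   44   49 1114] [346.03859964  25.67235189] [0.35784653 0.26537739 0.05      ] ((352.5, 24.0), (43.0, 48.0), 0.0)
[367 186  36  21 266] [380.59398496 195.48120301] [0.5374409 0.3162288 0.05     ] ((383.9302978515625, 194.99314880371094), (19.724275588989258, 32.57830047607422), 77.19573211669922)
```

View pics/w1.png

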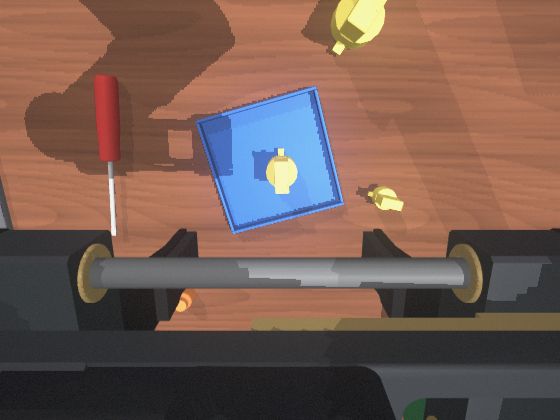

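The wrist view shows the tray insert at about (282,172), the small look-alike at (385,198), and the big one at (358,20). I enlarge the target to find the rib.

```bash
python3 - <<'E'
from h import *
import pickle;ci,s=pickle.load(open('w1.pkl','rb'))
b=cv2.imread('pics/w1.png');a=cv2.cvtColor(b,cv2.COLOR_BGR2RGB)
cr=a[138:208,245:325];save('w1c',cv2.resize(cr,None,fx=8,fy=8,interpolation=cv2.INTER_CUBIC))
hsv=cv2.cvtColor(cr,cv2.COLOR_RGB2HSV);y=cv2.inRange(hsv,(15,60,60),(45,255,255))
ys,xs=np.nonzero(y)
for v in np.unique(ys): 
    x=xs[ys==v]; print(v+138,x.min()+245,x.max()+245,end=' | ')
print();print({z:ray(ci,282,170,z) for z in (.004,.014,.032,.066)})
c=camera_info('top')
for p in ([.514,.196,.066],[.514,.196,.014]): print(proj(ci,p),proj(c,p))
E
```

```text
148 278 283 | 150 278 278 | 151 278 278 | 152 278 278 | 153 278 279 | 154 278 283 | 155 278 284 | 156 276 287 | 157 274 289 | 158 272 290 | 159 271 291 | 160 271 292 | 161 270 293 | 162 269 293 | 163 268 294 | 164 268 291 | 165 268 290 | 166 267 291 | 167 267 292 | 168 267 292 | 169 267 293 | 170 266 294 | 171 266 294 | 172 266 295 | 173 266 295 | 174 266 295 | 175 267 296 | 176 267 296 | 177 267 295 | 178 267 295 | 179 268 294 | 180 269 294 | 181 269 293 | 182 270 292 | 183 271 291 | 184 272 290 | 185 274 289 | 186 275 288 | 187 275 288 | 188 275 288 | 189 275 288 | 190 275 288 | 191 275 288 | 192 276 288 | 
{0.004: array([0.51607159, 0.20127157, 0.004     ]), 0.014: array([0.51437827, 0.20119529, 0.014     ]), 0.032: array([0.5113303 , 0.20105798, 0.032     ]), 0.066: array([0.50557303, 0.20079862, 0.066     ])}
[277.57239494 177.54002487] [201.71313081 231.3075642 ]
[277.8602498  169.67025292] [205.83371515 231.48923041]
```

View pics/w1c.png

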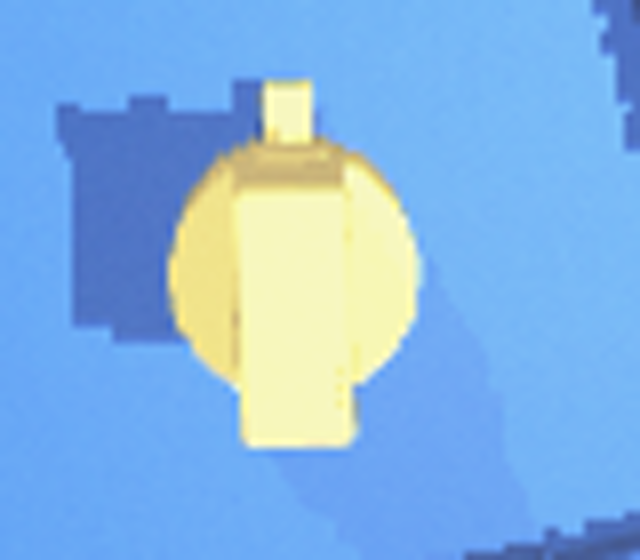

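```bash
python3 - <<'E'
from h import *
import pickle;ci,s=pickle.load(open('w1.pkl','rb'))
f=lambda x,y,z:ray(ci,x/8+244.5,y/8+137.5,z)[:2]
q=[f(x,y,.066) for x,y in((238,187),(345,187),(355,443),(243,445))]
print(np.mean(q,0)); d=(q[2]+q[3]-q[0]-q[1])/2;e=(q[1]+q[2]-q[0]-q[3])/2;print(d,e,np.degrees(np.arctan2(d[1],d[0])),np.degrees(np.arctan2(-e[0],e[1])))
l=f(288,80,.014);print('lug',l);c=np.mean(q,0)
print('body',f(295,265,.032))
print(s['tcp_pos'],s['ee_rot'])
E
```

```text
[0.51351928 0.20022465]
[0.03592033 0.00134932] [-0.00025843  0.01507386] 2.151256208031523 0.9822097610268908
lug [0.48637071 0.1990854 ]
body [0.51209354 0.20031518]
[0.51410282 0.19787357 0.22298921] [[-8.27162526e-03 -1.49187644e-03 -9.99964677e-01]
 [ 9.99965484e-01 -7.93475358e-04 -8.27044813e-03]
 [-7.81108843e-04 -9.99998572e-01  1.49838827e-03]]
```

Request:
jog_arm:
  series:
    - [[0.0023,0.03,0.0006],[0,-1.7,0],0.06]
    - [[0,0.03,0],[0,0,0],0.05]
    - [[0,0.03,0],[0,0,0],0.05]
    - [[0,0.03,0],[0,0,0],0.05]
    - [[0,0.03,0],[0,0,0],0.05]
    - [[0,0.02,0],[0,0,0],0.05]
    - [[0,0.015,0],[0,0,0],0.05]
    - [[0,0,0],[0,0,0],0.05]
    - [[0,0,0],[0,0,0],0.05]

```text
time_s: 4.15
tcp_pos: [0.5138, 0.1985, 0.0402]
ee_rot: [[-0.036, 0.001, -0.999], [0.999, 0.001, -0.036], [0.001, -1.0, -0.001]]
wrist_force: [0.6, 1.0, -0.7]
gripper_width: 0.582
```

Request:
jog_arm:
  series:
    - [[0.0017,0.003,0.0003],[0,0,0],0.05]
    - [[0,0,0],[0,0,0],0.03]
    - [[0,0,0],[0,0,0],0.02]
    - [[0,0,0],[0,0,0],0.0]
    - [[0,0,0],[0,0,0],0.0]
    - [[0,0,0],[0,0,0],0.0]
    - [[0,0,0],[0,0,0],0.0]

```text
time_s: 5.03
tcp_pos: [0.5128, 0.2, 0.0362]
ee_rot: [[-0.036, -0.0, -0.999], [0.999, -0.0, -0.036], [-0.0, -1.0, 0.0]]
wrist_force: [-0.1, 0.5, 0.6]
gripper_width: 0.024
```

The fingers closed to 2 mm, so the rib isn't between them. I take a look.

```bash
python3 - <<'E'
from h import *
s=sense();ci=camera_info('wrist');a=capture('wrist');print(s['tcp_pos'],s['gripper_width'],proj(ci,s['tcp_pos']),proj(ci,[.5135,.2002,.066]))
b=capture('top')[170:310,120:300]
save('w2',np.hstack([a[:,:],cv2.resize(b,(240,420))[:, :]]))
E
```

```text
[0.51281737 0.20001084 0.03622023] 0.02363909877456969 [278.81234335 224.1629699 ] [278.97320469 242.97413795]
```

View pics/w2.png

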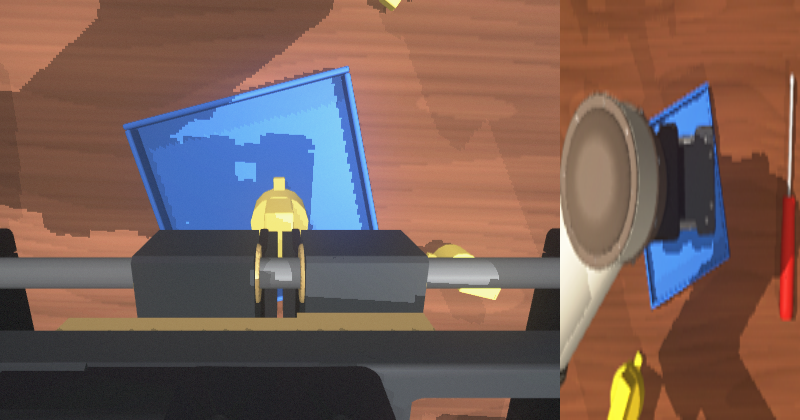

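```bash
python3 - <<'E'
from h import *
b=cv2.imread('pics/w2.png');cv2.imwrite('pics/w2c.png',cv2.resize(b[165:325,190:370],None,fx=4,fy=4,interpolation=cv2.INTER_CUBIC)[:600])
ci=camera_info('wrist')
for p in ([.5135,.2002,.066],[.5135,.2082,.066],[.4955,.2002,.066],[.5315,.2002,.066],[.4945,.2002,.032],[.4865,.2,.014]): print(p,proj(ci,p))
E
```

```text
[0.5135, 0.2002, 0.066] [278.97038917 242.97752612]
[0.5135, 0.2082, 0.066] [293.3964643  243.45106188]
[0.4955, 0.2002, 0.066] [280.12135399 211.89839869]
[0.5315, 0.2002, 0.066] [277.87588004 272.53219902]
[0.4945, 0.2002, 0.032] [280.10899644 194.86329277]
[0.4865, 0.2, 0.014] [280.19820311 177.18395156]
```

View pics/w2c.png

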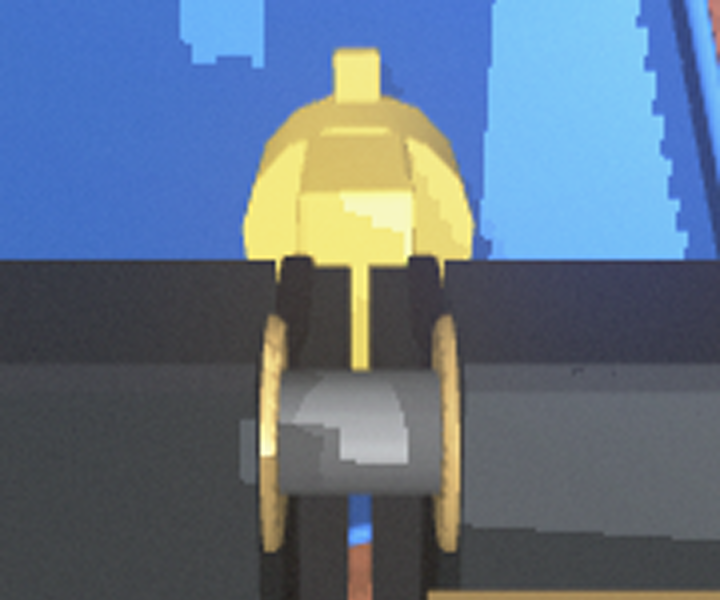

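The wrist crop suggests the fingers closed above the rib or off it. I check from the scene camera.

```bash
python3 - <<'E'
from h import *
a=capture('scene');ci=camera_info('scene')
p=proj(ci,sense()['tcp_pos']);q=proj(ci,[.5135,.2002,.066]);g=proj(ci,[.5135,.2002,.004]);print(p,q,g)
u,v=map(int,p);save('s2',cv2.resize(a[v-70:v+40,u-70:u+70],None,fx=5,fy=5,interpolation=cv2.INTER_CUBIC))
print((p-[u-70,v-70])*5,(q-[u-70,v-70])*5,(g-[u-70,v-70])*5)
E
```

```text
[367.29431312 241.24404106] [369.11401739 228.24960468] [365.09885997 255.23975262]
[351.4715656  351.22020528] [360.57008695 286.24802338] [340.49429983 421.19876312]
```

View pics/s2.png

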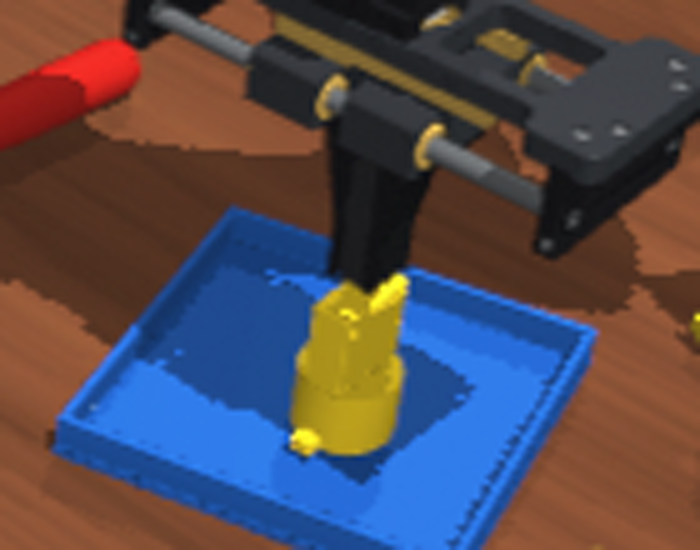

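The fingertips sit about at rib-top height, some 30 mm above the reported TCP, so nothing has been touched. I reopen and go 26 mm lower in careful steps.

Request:
jog_arm:
  series:
    - [[0,0,0],[0,0,0],0.05]
    - [[0,0,0],[0,0,0],0.05]
    - [[0,0,0],[0,0,0],0.05]
    - [[0,0,0],[0,0,0],0.05]
    - [[0,0.01,0],[0,0,0],0.05]
    - [[0,0.008,0],[0,0,0],0.05]
    - [[0,0.004,0],[0,0,0],0.05]
    - [[0,0.004,0],[0,0,0],0.05]
    - [[0,0,0],[0,0,0],0.05]

```text
time_s: 6.3
tcp_pos: [0.5127, 0.1999, 0.0099]
ee_rot: [[-0.036, -0.001, -0.999], [0.999, -0.0, -0.036], [-0.0, -1.0, 0.001]]
wrist_force: [-0.0, -0.3, 0.2]
gripper_width: 0.578
```

Request:
jog_arm:
  series:
    - [[0,0,0],[0,0,0],0.02]
    - [[0,0,0],[0,0,0],0.0]
    - [[0,0,0],[0,0,0],0.0]
    - [[0,0,0],[0,0,0],0.0]
    - [[0,0,0],[0,0,0],0.0]

```text
time_s: 6.92
tcp_pos: [0.5128, 0.2, 0.0103]
ee_rot: [[-0.036, 0.0, -0.999], [0.999, 0.0, -0.036], [0.0, -1.0, -0.0]]
wrist_force: [-0.3, 0.7, -0.8]
gripper_width: 0.186
```

Gripped: 16.2 mm matches the rib. I lift and carry it toward the fixture.

Request:
jog_arm:
  series:
    - [[0,-0.02,0],[0,0,0],0.0]
    - [[0,-0.04,0],[0,0,0],0.0]
    - [[0,-0.05,0],[0,0,0],0.0]
    - [[0,-0.05,0],[0,0,0],0.0]
    - [[-0.03,-0.02,0],[0,0,0],0.0]
    - [[-0.04,0,0],[0,0,0],0.0]
    - [[-0.04,0,0],[0,0,0],0.0]
    - [[-0.04,0,0],[0,0,0],0.0]
    - [[-0.04,0,0],[0,0,0],0.0]
    - [[-0.04,0,0],[0,0,0],0.0]

```text
time_s: 8.18
tcp_pos: [0.5204, -0.0311, 0.1898]
ee_rot: [[-0.036, -0.001, -0.999], [0.999, 0.0, -0.036], [0.0, -1.0, 0.001]]
wrist_force: [0.7, 0.3, -1.0]
gripper_width: 0.181
```

Request:
jog_arm:
  series:
    - [[-0.04,0,0],[0,0,0],0.0]
    - [[-0.04,0,0],[0,0,0],0.0]
    - [[-0.04,0,0],[0,0,0],0.0]
    - [[-0.04,0,0],[0,0,0],0.0]
    - [[-0.04,0,-0.02],[0,0,0],0.0]
    - [[-0.02,0,-0.03],[0,0,0],0.0]
    - [[0,0,-0.03],[0,0,0],0.0]
    - [[0,0,-0.02],[0,0,0],0.0]
    - [[0,0,0],[0,0,0],0.0]
    - [[0,0,0],[0,0,0],0.0]

```text
time_s: 9.43
tcp_pos: [0.628, -0.2459, 0.1896]
ee_rot: [[-0.036, -0.002, -0.999], [0.999, 0.001, -0.036], [0.001, -1.0, 0.002]]
wrist_force: [-0.8, -0.3, -0.6]
gripper_width: 0.186
```

```bash
python3 - <<'E'
from h import *
import pickle
s=sense();ci=camera_info('wrist');a=capture('wrist');print(s['tcp_pos'],s['gripper_width'],s['wrist_force'],s['joints'])
save('w3',a);pickle.dump((ci,s),open('w3.pkl','wb'))
print(proj(ci,[.557,-.25,.042]),proj(ci,[.597,-.25,.042]))
E
```

```text
[ 0.62797807 -0.24586765  0.18963668] 0.18581273354279546 [-0.81956702 -0.28886557 -0.64093511] [-7.68499619e+00  2.67985509e+01  8.79398615e+00 -2.06224435e-02
 -7.20949258e+01 -8.02577081e+01]
[277.45886262 110.78507818] [276.19089525 150.20075182]
```

View pics/w3.png

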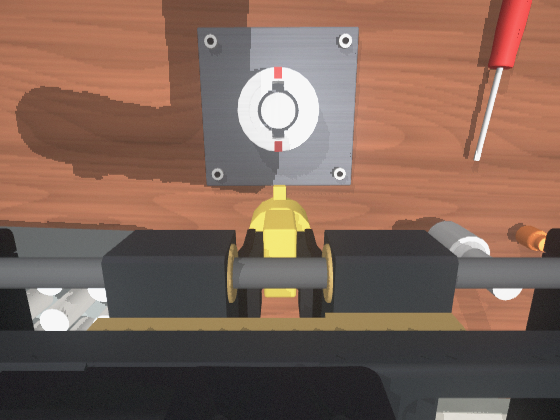

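Wrist view: the socket is unobstructed at (278,109), with red marks at (278,72) and (278,146). The insert is held, with its lug at (279,192). Now I measure both.

```bash
python3 - <<'E'
from h import *
import pickle;ci,s=pickle.load(open('w3.pkl','rb'))
a=cv2.cvtColor(cv2.imread('pics/w3.png'),cv2.COLOR_BGR2RGB);hsv=cv2.cvtColor(a,cv2.COLOR_RGB2HSV)
sub=np.zeros(a.shape[:2],np.uint8);sub[55:165,225:332]=1
r=(cv2.inRange(hsv,(0,110,90),(10,255,255))|cv2.inRange(hsv,(170,110,90),(180,255,255)))*sub
n,l,st,c=cv2.connectedComponentsWithStats(r);R=[]
for i in range(1,n):
    if st[i,4]>15: p=ray(ci,*c[i],.042);R.append(p);print('red',st[i],c[i],p)
m=(R[0]+R[1])/2;d=R[0]-R[1];print('red mid',m,'yaw',np.degrees(np.arctan2(d[1],d[0]))%180,np.linalg.norm(d))
w=(cv2.inRange(hsv,(0,0,190),(180,40,255))*sub)|r
cs=max(cv2.findContours(w,cv2.RETR_EXTERNAL,cv2.CHAIN_APPROX_NONE)[0],key=cv2.contourArea)
P=np.array([ray(ci,*p[0],.042)[:2] for p in cv2.convexHull(cs)]).astype(np.float32)
print('ring ellipse',cv2.fitEllipse(P))
# bore: dark ring inside
g=cv2.cvtColor(a,cv2.COLOR_RGB2GRAY);save('w3c',cv2.resize(a[60:220,220:340],None,fx=3.7,fy=3.7,interpolation=cv2.INTER_CUBIC))
# insert in hand
y=cv2.inRange(hsv,(18,60,80),(45,255,255));
z=s['tcp_pos'][2]-.006
for v in range(182,302,4):
    x=np.nonzero(y[v])[0]; x=x[(x>200)&(x<340)]
    if len(x): print(v,x.min(),x.max(),end=' | ')
c=s['tcp_pos'];E=s['ee_rot'];
print();print('pred lug end',[proj(ci,c+E@[0,-(h-.006),.027]) for h in (.004,.010)],'rib top near/far end',[proj(ci,c+E@[0,-(.062-.006),q]) for q in (.018,-.018)])
E
```

```text
red [274  67   8  11  83] [277.71084337  71.85542169] [ 0.51976307 -0.25099048  0.042     ]
red [275 142   7  10  67] [277.91044776 146.29850746] [ 0.59287438 -0.24833204  0.042     ]
red mid [ 0.55631873 -0.24966126  0.042     ] yaw 2.082445739725898 0.07315963533340597
ring ellipse ((0.5561401844024658, -0.2493906319141388), (0.08283396810293198, 0.08322464674711227), 54.359832763671875)
186 273 285 | 190 273 285 | 194 273 285 | 198 270 288 | 202 262 297 | 206 258 301 | 210 255 304 | 214 253 306 | 218 252 307 | 222 251 308 | 226 250 309 | 230 255 304 | 234 263 296 | 238 263 296 | 242 263 296 | 246 230 329 | 250 229 330 | 254 228 331 | 258 228 331 | 262 228 332 | 266 227 332 | 270 227 332 | 274 227 332 | 278 227 332 | 282 227 332 | 286 227 332 | 290 227 332 | 294 227 332 | 298 228 331 | 
pred lug end [array([278.80246209, 182.25476671]), array([278.77690323, 184.27829103])] rib top near/far end [array([278.50623941, 227.0436769 ]), array([278.63103007, 296.44668131])]
```

View pics/w3c.png

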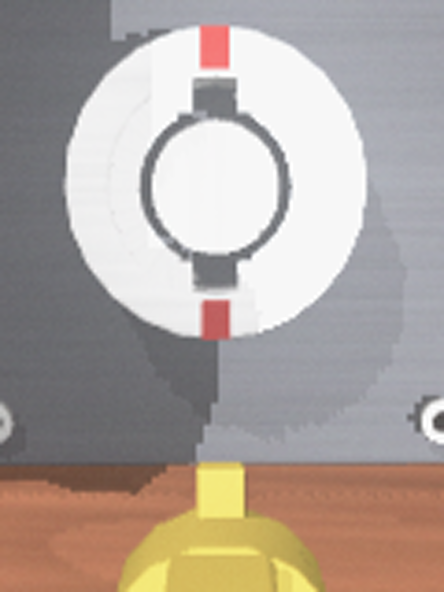

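Request:
jog_arm:
  series:
    - [[-0.0011,0,0.0225],[0,0,0],0.0]
    - [[0,0,0.03],[0,0,0],0.0]
    - [[0,0,0.02],[0,0,0],0.0]
    - [[0,0.04,0],[0,0,0],0.0]
    - [[0,0.04,0],[0,0,0],0.0]
    - [[0,0.03,0],[0,0,0],0.0]
    - [[0,0.015,0],[0,0,0],0.0]
    - [[0,0,0],[0,0,0],0.0]
    - [[0,0,0],[0,0,0],0.0]

```text
time_s: 10.6
tcp_pos: [0.5576, -0.2502, 0.0669]
ee_rot: [[-0.036, 0.003, -0.999], [0.999, -0.001, -0.036], [-0.001, -1.0, -0.003]]
wrist_force: [-0.7, 0.0, -1.5]
gripper_width: 0.18
```

```bash
python3 - <<'E'
from h import *
s=sense();print(s['tcp_pos'],s['wrist_force'],s['moment'],s['joints'])
E=s['ee_rot'];print(np.degrees(np.arctan2(E[1,0],E[0,0])),E.T@(np.array([.5555,-.2496,.05])-s['tcp_pos']))
E
```

```text
[ 0.55759492 -0.25016132  0.06690434] [-0.71824902  0.02020276 -1.50286596] [-0.02010744  0.0102641   0.04326751] [-8.98774569e+00  2.65291470e+01 -1.05718983e+01  3.77061632e-02
 -5.27268435e+01 -7.89565336e+01]
92.07842208051152 [0.00065536 0.01689767 0.00212131]
```

Request:
jog_arm:
  series:
    - [[0.0006,0.008,0.002],[0,0,0],0.0]
    - [[0,0.007,0],[0,0,0],0.0]
    - [[0,0,0],[0,0,0],0.0]
    - [[0,0,0],[0,0,0],0.0]

```text
time_s: 11.1
tcp_pos: [0.5546, -0.2494, 0.0503]
ee_rot: [[-0.036, 0.0, -0.999], [0.999, -0.0, -0.036], [-0.0, -1.0, -0.0]]
wrist_force: [0.3, -0.1, -1.0]
gripper_width: 0.183
```

```bash
python3 - <<'E'
from h import *
s=sense();print(s['tcp_pos'],s['wrist_force'],s['moment'])
E=s['ee_rot'];print(np.degrees(np.arctan2(E[1,0],E[0,0])),E.T@(np.array([.5555,-.2496,.041])-s['tcp_pos']))
a=capture('wrist');ci=camera_info('wrist')
save('w4',cv2.resize(a[110:250,190:370],None,fx=4,fy=4,interpolation=cv2.INTER_CUBIC))
E
```

```text
[ 0.55461685 -0.24935879  0.05029002] [ 0.26725062 -0.0554783  -1.00316003] [-0.03021848  0.02047176 -0.00654499]
92.06540349010064 [-0.00027096  0.00929017 -0.00087291]
```

View pics/w4.png

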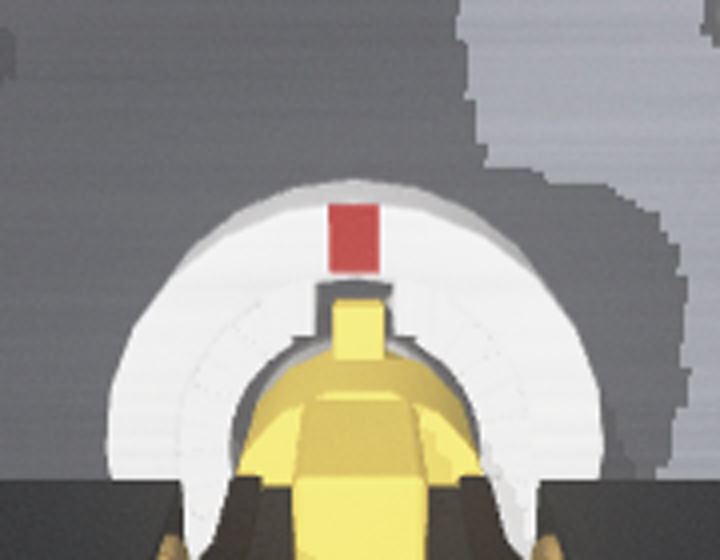

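The lug lies inside the slot, about 0.5–0.8 mm off centre. I trim that and lower onto the spring in small steps.

Request:
jog_arm:
  series:
    - [[-0.0005,0.002,-0.0007],[0,0,0],0.0]
    - [[0,0.002,0],[0,0,0],0.0]
    - [[0,0.002,0],[0,0,0],0.0]
    - [[0,0.0015,0],[0,0,0],0.0]
    - [[0,0,0],[0,0,0],0.0]

```text
time_s: 11.78
tcp_pos: [0.555, -0.2497, 0.0426]
ee_rot: [[-0.036, -0.0, -0.999], [0.999, 0.0, -0.036], [0.0, -1.0, 0.0]]
wrist_force: [0.3, 0.4, -1.9]
gripper_width: 0.178
```

Request:
jog_arm:
  series:
    - [[0,0.0015,0],[0,0,0],0.0]
    - [[0,0.0015,0],[0,0,0],0.0]
    - [[0,0.0015,0],[0,0,0],0.0]
    - [[0,0,0],[0,0,0],0.0]
    - [[0,0,0],[0,0,0],0.0]

```text
time_s: 12.4
tcp_pos: [0.5554, -0.2498, 0.0385]
ee_rot: [[-0.036, 0.0, -0.999], [0.999, -0.0, -0.036], [-0.0, -1.0, -0.0]]
wrist_force: [-0.1, -0.6, 1.6]
gripper_width: 0.182
```

About 2.8 N, as the spring should give. I carry on down.

Request:
jog_arm:
  series:
    - [[0,0.0015,0],[0,0,0],0.0]
    - [[0,0.0015,0],[0,0,0],0.0]
    - [[0,0.0015,0],[0,0,0],0.0]
    - [[0,0.0015,0],[0,0,0],0.0]
    - [[0,0,0],[0,0,0],0.0]

```text
time_s: 13.02
tcp_pos: [0.5554, -0.2498, 0.0324]
ee_rot: [[-0.036, 0.0, -0.999], [0.999, -0.0, -0.036], [-0.0, -1.0, -0.0]]
wrist_force: [-0.3, -0.8, 4.2]
gripper_width: 0.181
```

Request:
jog_arm:
  series:
    - [[0,0.001,0],[0,0,0],0.0]
    - [[0,0.001,0],[0,0,0],0.0]
    - [[0,0.001,0],[0,0,0],0.0]
    - [[0,0,0],[0,0,0],0.0]
    - [[0,0,0],[0,0,0],0.0]

```text
time_s: 13.65
tcp_pos: [0.5554, -0.2499, 0.0295]
ee_rot: [[-0.036, 0.0, -0.999], [0.999, -0.0, -0.036], [-0.0, -1.0, -0.0]]
wrist_force: [-1.2, 0.2, 6.1]
gripper_width: 0.178
```

Descend the last 1.3 mm and start a cautious turn.

Request:
jog_arm:
  series:
    - [[0,0.0007,0],[0,0,0],0.0]
    - [[0,0.0006,0],[0,0,0],0.0]
    - [[0,0,0],[0,0,0],0.0]
    - [[0,0,0],[0,2,0],0.0]
    - [[0,0,0],[0,3,0],0.0]
    - [[0,0,0],[0,3,0],0.0]
    - [[0,0,0],[0,0,0],0.0]

```text
time_s: 14.52
tcp_pos: [0.5557, -0.2499, 0.0284]
ee_rot: [[0.104, 0.001, -0.995], [0.995, -0.0, 0.104], [-0.0, -1.0, -0.001]]
wrist_force: [-0.5, -0.1, 4.9]
gripper_width: 0.18
```

```bash
cat > q.py <<'E'
from h import *
s=sense();E=s['ee_rot'];print(s['time_s'],s['tcp_pos'].round(4),s['wrist_force'].round(1),s['moment'].round(3),'turned',(92.07-np.degrees(np.arctan2(E[1,0],E[0,0]))).round(2),'w',round(s['gripper_width']*87,2),'mm')
E
python3 q.py
```

```text
14.525 [ 0.5557 -0.2499  0.0284] [-0.5 -0.1  4.9] [ 0.115  0.187 -0.046] turned 8.02 w 15.65 mm
```

Request:
jog_arm:
  series:
    - [[0,0,0],[0,4,0],0.0]
    - [[0,0,0],[0,5,0],0.0]
    - [[0,0,0],[0,5,0],0.0]
    - [[0,0,0],[0,5,0],0.0]
    - [[0,0,0],[0,5,0],0.0]
    - [[0,0,0],[0,5,0],0.0]
    - [[0,0,0],[0,5,0],0.0]
    - [[0,0,0],[0,4,0],0.0]
    - [[0,0,0],[0,0,0],0.0]
    - [[0,0,0],[0,0,0],0.0]

```text
time_s: 15.78
tcp_pos: [0.5561, -0.25, 0.0286]
ee_rot: [[0.694, 0.002, -0.72], [0.72, -0.001, 0.694], [0.001, -1.0, -0.002]]
wrist_force: [0.8, 0.2, 6.5]
gripper_width: 0.183
```

```bash
python3 q.py
```

```text
15.775 [ 0.5561 -0.25    0.0286] [0.8 0.2 6.5] [ 0.035  0.119 -0.047] turned 46.0 w 15.88 mm
```

From here I feel for the stop in 1.2° calls.

Request:
jog_arm:
  series:
    - [[0,0,0],[0,0.6,0],0.0]
    - [[0,0,0],[0,0.6,0],0.0]
    - [[0,0,0],[0,0.6,0],0.0]
    - [[0,0,0],[0,0.6,0],0.0]
    - [[0,0,0],[0,0,0],0.0]

```text
time_s: 16.4
tcp_pos: [0.5561, -0.25, 0.0286]
ee_rot: [[0.723, 0.002, -0.691], [0.691, -0.001, 0.723], [0.001, -1.0, -0.002]]
wrist_force: [-0.6, 0.8, 5.5]
gripper_width: 0.186
```

```bash
python3 q.py
```

```text
16.4 [ 0.5561 -0.25    0.0286] [-0.6  0.8  5.5] [-0.005  0.03   0.033] turned 48.39 w 16.22 mm
```

Request:
jog_arm:
  series:
    - [[0,0,0],[0,0.4,0],0.0]
    - [[0,0,0],[0,0.4,0],0.0]
    - [[0,0,0],[0,0.4,0],0.0]
    - [[0,0,0],[0,0,0],0.0]

```text
time_s: 16.9
tcp_pos: [0.5561, -0.25, 0.0286]
ee_rot: [[0.738, 0.002, -0.675], [0.675, -0.001, 0.738], [0.001, -1.0, -0.002]]
wrist_force: [-0.4, 0.2, 5.8]
gripper_width: 0.182
```

```bash
python3 q.py
```

```text
16.9 [ 0.5561 -0.25    0.0286] [-0.4  0.2  5.8] [0.005 0.02  0.07 ] turned 49.59 w 15.79 mm
```

Request:
jog_arm:
  series:
    - [[0,0,0],[0,0.4,0],0.0]
    - [[0,0,0],[0,0.4,0],0.0]
    - [[0,0,0],[0,0.4,0],0.0]
    - [[0,0,0],[0,0,0],0.0]

```text
time_s: 17.4
tcp_pos: [0.5561, -0.25, 0.0286]
ee_rot: [[0.751, 0.002, -0.66], [0.66, -0.001, 0.751], [0.001, -1.0, -0.002]]
wrist_force: [-0.5, 0.5, 5.6]
gripper_width: 0.18
```

```bash
python3 q.py
```

```text
17.4 [ 0.5561 -0.25    0.0286] [-0.5  0.5  5.6] [0.015 0.051 0.026] turned 50.79 w 15.7 mm
```

Request:
jog_arm:
  series:
    - [[0,0,0],[0,0.4,0],0.0]
    - [[0,0,0],[0,0.4,0],0.0]
    - [[0,0,0],[0,0.4,0],0.0]
    - [[0,0,0],[0,0,0],0.0]

```text
time_s: 17.9
tcp_pos: [0.5561, -0.25, 0.0286]
ee_rot: [[0.765, 0.002, -0.644], [0.644, -0.001, 0.765], [0.001, -1.0, -0.002]]
wrist_force: [0.6, 0.1, 6.1]
gripper_width: 0.18
```

```bash
python3 q.py
```

```text
17.9 [ 0.5561 -0.25    0.0286] [0.6 0.1 6.1] [ 0.011 -0.     0.027] turned 51.99 w 15.63 mm
```

Request:
jog_arm:
  series:
    - [[0,0,0],[0,0.4,0],0.0]
    - [[0,0,0],[0,0.4,0],0.0]
    - [[0,0,0],[0,0.4,0],0.0]
    - [[0,0,0],[0,0,0],0.0]

```text
time_s: 18.4
tcp_pos: [0.5562, -0.25, 0.0286]
ee_rot: [[0.778, 0.002, -0.628], [0.628, -0.001, 0.778], [0.001, -1.0, -0.002]]
wrist_force: [0.5, -0.7, 6.5]
gripper_width: 0.18
```

```bash
python3 q.py
```

```text
18.4 [ 0.5562 -0.25    0.0286] [ 0.5 -0.7  6.5] [ 0.091 -0.001 -0.026] turned 53.18 w 15.68 mm
```

Request:
jog_arm:
  series:
    - [[0,0,0],[0,0.4,0],0.0]
    - [[0,0,0],[0,0.4,0],0.0]
    - [[0,0,0],[0,0.4,0],0.0]
    - [[0,0,0],[0,0,0],0.0]

```text
time_s: 18.9
tcp_pos: [0.5562, -0.25, 0.0286]
ee_rot: [[0.791, 0.002, -0.612], [0.612, -0.001, 0.791], [0.001, -1.0, -0.002]]
wrist_force: [0.9, -0.1, 5.8]
gripper_width: 0.179
```

```bash
python3 q.py
```

```text
18.9 [ 0.5562 -0.25    0.0286] [ 0.9 -0.1  5.8] [0.008 0.008 0.205] turned 54.34 w 15.61 mm
```

The moment has risen to 0.2 N m in the direction that opposes the turn, which looks like the stop. I confirm with 0.4° more.

Request:
jog_arm:
  series:
    - [[0,0,0],[0,0.2,0],0.0]
    - [[0,0,0],[0,0.2,0],0.0]
    - [[0,0,0],[0,0,0],0.0]

```text
time_s: 19.27
tcp_pos: [0.5563, -0.25, 0.0286]
ee_rot: [[0.795, 0.002, -0.607], [0.607, -0.001, 0.795], [0.001, -1.0, -0.002]]
wrist_force: [0.1, 1.1, 5.7]
gripper_width: 0.181
```

```bash
python3 q.py
```

```text
19.275 [ 0.5563 -0.25    0.0286] [0.1 1.1 5.7] [0.058 0.014 0.335] turned 54.71 w 15.79 mm
```

Stop confirmed at about 54° (0.335 N m and rising). I relieve the load slightly and let go.

Request:
jog_arm:
  series:
    - [[0,0,0],[0,-0.4,0],0.0]
    - [[0,0,0],[0,-0.4,0],0.0]
    - [[0,0,0],[0,0,0],0.03]
    - [[0,0,0],[0,0,0],0.05]
    - [[0,0,0],[0,0,0],0.05]
    - [[0,0,0],[0,0,0],0.05]
    - [[0,0,0],[0,0,0],0.05]

```text
time_s: 20.15
tcp_pos: [0.5551, -0.2497, 0.0278]
ee_rot: [[0.787, -0.0, -0.616], [0.616, 0.0, 0.787], [-0.0, -1.0, 0.0]]
wrist_force: [-0.6, 0.0, -0.4]
gripper_width: 0.561
```

```bash
python3 q.py
```

```text
20.15 [ 0.5551 -0.2497  0.0278] [-0.6  0.  -0.4] [-0.078 -0.044  0.032] turned 54.02 w 48.78 mm
```

Request:
jog_arm:
  series:
    - [[0,-0.015,0],[0,0,0],0.05]
    - [[0,-0.025,0],[0,0,0],0.05]
    - [[0,-0.04,0],[0,0,0],0.05]
    - [[0,-0.05,0],[0,0,0],0.05]
    - [[0,-0.05,0],[0,0,0],0.05]
    - [[0,0,0],[0,0,0],0.05]
    - [[0,0,0],[0,0,0],0.05]

```text
time_s: 21.02
tcp_pos: [0.5548, -0.2495, 0.2085]
ee_rot: [[0.788, 0.001, -0.616], [0.616, 0.0, 0.788], [0.001, -1.0, -0.0]]
wrist_force: [-0.2, -0.2, -0.4]
gripper_width: 0.574
```

```bash
python3 - <<'E'
from h import *
a=capture('wrist');ci=camera_info('wrist');c=capture('scene');sc=camera_info('scene');print(sense()['tcp_pos'],sense()['wrist_force'])
A=cv2.resize(a[100:240,200:360],None,fx=2.5,fy=2.5,interpolation=cv2.INTER_CUBIC)
B=cv2.resize(c[120:190,150:250],None,fx=4,fy=5,interpolation=cv2.INTER_CUBIC)
save('w5',np.hstack([A,B]))
cc=np.array([.5562,-.2495])
for h in (.0225,.028,.035):
  print(h,'rib top wrist px',(proj(ci,[*cc,h+.062])-[200,100])*2.5,'scene',(proj(sc,[*cc,h+.062])-[150,120])*[4,5])
E
```

```text
[ 0.55433461 -0.24947581  0.20687049] [-0.0198656  -1.25161299  0.02107945]
0.0225 rib top wrist px [201.34811606 214.07954874] scene [170.84978711  75.66147221]
0.028 rib top wrist px [201.38204482 217.06066792] scene [170.1066205   64.28749255]
0.035 rib top wrist px [201.42686646 220.99888027] scene [169.15482839  49.72055163]
```

View pics/w5.png

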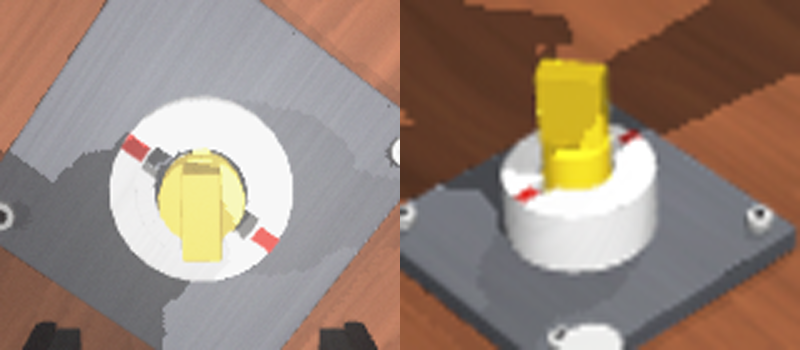

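The insert sits turned about 54° away from the slots and upright. Its rib top is at about row 65 in the scene crop, and 64 is predicted for the notch height of 28 mm (76 if it had stayed down). I hand in.

```bash
python3 -c "
from station import *
print(finish_job())"
```

```text
the job is handed in; nothing more can be done
None
```

The middle-sized yellow insert is out of the blue tray and locked in the bayonet socket. I handed the job in at about 21 s.

- **Pressing in:** I lowered the lugs through the slots and pressed down about 13 mm against the spring. The highest spring reading was about 7 N.
- **Turning:** I turned it clockwise until I felt the stop at about 54° (0.94 rad). I pushed on to 0.335 N m, eased back 0.8°, let go and lifted the arm clear.

**Last checks:**
- **Height:** The rib top in the scene and wrist views matches an underside at about 28 mm, which is the notch height. That was read by eye from crops.
- **Position:** The insert stands upright, with its rib turned well away from the slots.
- **Contact:** The gripper was open and well above the insert at hand-in.
- **Bystanders:** The horn, cap and driver did not appear to be touched, but I took no final picture of them.

**One disagreement:** the fingertips really sit about 30 mm above the reported TCP. My first grasp therefore closed on air just above the rib, without touching it. I spotted this in the images, went 26 mm lower, and the second grasp held.

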